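# Free a locked centrifuge lid with the release key

## Task

The bench centrifuge has lost power with its lid locked. Take the release key from the tool stand, push its rod gently down through the slot in the centrifuge's deck, feel along the slot for the hidden springy latch tab and press it until the lid pops up; the tab is weak: never press it further than 12 mm (about 12 N), nor force the key against the machine (stay well under 25 N). Then set the key gently back upright in a free well of the stand, down on its flange, let go, and leave the other things where they are.

Things in the scene. Friction and masses are not known exactly. Their poses are not given: they have to be found in the camera images.
- key: release key, standing upright in a well of the stand: a steel rod 8 mm thick, above it a steel flange 24 mm wide (75 to 80 mm above the tip), above that a black square handle 16 x 16 mm, 45 mm tall (80 to 125 mm above the tip). 40 to 90 g. Origin at the rod's tip, z up along the rod, x and y square to the handle's faces
- key_tip (a point): the tip of the key's rod, its lowest point; the rod is 75 mm long and its lowest 6 mm taper to a flat tip 5 mm wide
- stand: white plastic tool stand, fixed, 60 (x) x 180 (y) x 85 (z) mm, three square wells 13 mm wide, 80 mm deep in its top, at y = -60, 0 and +60 mm. The key stands in one outer well, flange resting on the stand's top (tip 10 mm above the stand's underside), a glass stirring rod in the other; the middle one is empty. Origin at the centre of the underside, z up
- centrifuge: white bench centrifuge, fixed, 260 (x) x 240 (y) x 120 (z) mm, flat deck on top with a grey lid; the slot is in the 70 mm wide strip of deck before the lid, on the robot's side. Origin at the centre of its underside, z up, -x is its front with the control panel
- slot (a point): centre of the slot's mouth, on the deck's upper face, 96 mm in front of the centrifuge's origin and 120 mm above the bench. Axes as the centrifuge's. The slot is 11 mm wide along x and 44 mm long along y, and goes 20 mm down through the deck into a hollow; a rod can go 75 mm down where the latch tab is not in its way
- tab (a joint): press of the hidden latch tab in m, 0 at rest, growing downward. The tab is flat, 12 mm wide along the slot, as broad as the slot; its centre lies up to 15 mm to either side of the slot's middle along y, its top 24 to 48 mm below the deck's face. A spring holds it up: 2 to 3 N starts it, 5 to 7 N trips the catch 7 to 8 mm down, then about 1 N per mm; past 12 mm (12 N) it bends; stop at 16 mm
- lid (a joint): the centrifuge's lid, 174 x 208 mm, hinged at its rear (+x) edge: 0 rad shut and locked; once the latch is tripped its own spring lifts it in about half a second to 0.25 rad, its front edge then about 43 mm higher, and it stays up without help. That edge is about 42 mm behind the slot's middle
- stirrer: glass stirring rod with a slightly thicker top, 140 mm long, 8 mm thick, no handle, standing 60 mm out of another well of the stand; origin at its foot
- bottle_b: amber glass reagent bottle, 60 mm wide, 120 mm tall, origin under its centre
- vial: small amber vial, 26 mm wide, 50 mm tall, origin under its centre
- beaker: glass beaker, 70 mm wide, 90 mm tall, origin under its centre
- collar: black rubber ring lying flat, 80 mm wide, 25 mm tall, origin under its centre
There are look-alikes about, which are no part of the job. Leave any purple or red look-alike of the stand alone.

How it is judged (in metres and radians):
On the way, in this order (a step that is already met when the one before it is completed fails the run):
1. the key's tip is 20 mm or more down the slot with the lid still shut (z of key_tip in the frame of slot between -0.08 and -0.02 m and x of key_tip in the frame of slot between -0.01 and 0.01 m and y of key_tip in the frame of slot between -0.025 and 0.025 m and value of joint lid below 0.03 rad).
2. the lid has popped up while the key is in the slot (z of key_tip in the frame of slot between -0.08 and -0.02 m and x of key_tip in the frame of slot between -0.01 and 0.01 m and y of key_tip in the frame of slot between -0.025 and 0.025 m and value of joint lid above 0.06 rad).
At the end, for the whole second after the job is handed in: The lid stands popped up (more than 0.15 rad), and the key is back in a well of the stand, upright within 0.12 rad, its flange down on the stand's top within 8 mm, released and at rest (value of joint lid above 0.15 rad and z of key_tip in the frame of stand between 0.002 and 0.018 m and x of key_tip in the frame of stand between -0.012 and 0.012 m and y of key_tip in the frame of stand between -0.072 and 0.072 m and angle between key's own z axis and vertical below 0.12 rad and linear speed of key below 0.02 m/s); the robot touches nothing.
It fails at once if the latch tab is pressed past 12 mm, which bends it (value of joint tab above 0.012 m).
It fails at once if the key is pressed against the centrifuge with more than 25 N (contact force between key and centrifuge above 25 N).
It fails at once if the key is dropped: its tip falls down into a well of the stand at more than 0.5 m/s (linear speed of key above 0.5 m/s and z of key_tip in the frame of stand between 0 and 0.07 m and x of key_tip in the frame of stand between -0.02 and 0.02 m and y of key_tip in the frame of stand between -0.08 and 0.08 m).
It fails at once if another thing is shifted more than 40 mm (distance of any of stirrer, bottle_b, vial, beaker, collar from where it was at the start of the episode above 0.04 m).
It also fails if it takes over 67 s, if anything falls off the work surface, if the arm or the gripper's body presses on something with over 40 N, if the wrist force passes 120 N, or if a joint passes its speed limit or range.

## Robot

A 7-joint arm with a two-finger parallel gripper is mounted at the origin on the work surface. World frame = base frame: x ahead of the robot, y to its left, z up, the work surface at z = 0. Lengths are in m, angles in degrees, forces in N, time in s.
With the tool pointing down it reaches from about 0.425 to 0.875 m from the base axis. Payload 4.7 kg.
Tool frame: the origin (TCP) lies at the very end of the fingers, on their centre line; the grasp point (between the pads) lies 19 mm behind it; z points along the fingers, y is the line along which they close (so a half turn about z gives the same grasp; the last joint's range is limited). The gripper opens to 87 mm and grips with 3 to 60 N. Pads are 19 mm wide; open, the fingers measure 117 mm over their backs; the gripper's body (75 mm by 190 mm) begins 51 mm behind the grasp point.
Start: joints at [-67.718, 18.392, -4.016, 83.108, 1.295, 78.541, -3.26], TCP at [0.238, 0.605, 0.223] pointing down, gripper open.
Joint ranges: [-163.93, 163.93], [-17.29, 119.83], [-79.2, 71.16], [3.27, 140.29], [-89.18, 269.18], [5.43, 117.66], [-154.24, 154.24]. Speed limits (degrees/s): [147.25, 147.25, 180, 180, 180, 180, 180].

## Interface

Orientations are given as [roll, pitch, yaw] about the fixed x, y, z axes, in that order (R = Rz(yaw) Ry(pitch) Rx(roll)).
In Python, from cell import telemetry, cams, env gives the robot as it stands.
- The arm moves only by the tool arm_command, never from a script. Its argument "series" is text: rows parted by semicolons, each of 5 numbers parted by spaces: the shift along the tool's x, y, z in mm, then the turn about the tool's z in rad, then the closure in counts, from 0 (fully open) to 255 (shut). A call has 1 to 20 rows; each row shifts and turns the commanded pose from where the row before left it, along the tool's axes as they then stand; what a row does not reach is not made up. A row lasts 1/12 s, in which the tool goes at most 41.7 mm and 7.16 degrees, less where a joint would pass 70% of its speed; a pose out of reach is approached as far as the arm can. A call is refused whole if a number of a shift passes 41.7 or a number of a turn 0.125, either way. A call with a gripper value outside its range is refused whole. The fingers move at their own pace and stop on an object; "squeeze" is the grip in N (left out, the last holds). Time passes only in rows, so rows that do not move let the fingers close. It gives the time, the measured TCP pose, the force, the opening and the grip force at its end, in the units of the state.
- telemetry.get_obs(): the state, without advancing time (a new reading comes with each control period).
- cams.read_camera(name): name is "side" or "top"; returns the picture (400x640x3 uint8, blue, green, red); there is no depth.
- cams.calibration(name): a dict with "K" (3x3 intrinsics, pixels), "dist" ([k1, k2, p1, p2, k3] as OpenCV has them; the pictures are not rectified), "origin" and "rotation" of the camera in the world. Camera axes: x right, y down, z forward; pixel columns grow to the right and rows downward; lengths in m; the calibration is good to about 2 mm. A picture is of the moment at which its call begins. calibration takes no time and is no camera call.
- env.sign_off(): hands the job in; it is judged then, once.
The state is a dict: "time_s": time; "qpos": joint angles; "joint_velocities": joint speeds; "effort": joint torques, N m; "tool_pos": TCP position; "tool_rot": TCP orientation; "force": force on the tool from outside, world axes, zero at the start; "wrist_torque": the same for the moment, N m; "grip_width": finger opening in m; "grasp_force": force on a finger pad.
Only numpy, scipy, OpenCV 4.12 (cv2) and the standard library are available. Lean on these libraries where they do the work, as an engineer would, in place of code of your own. Each camera call takes 0.05 s, during which the arm holds its last target. There are 200 camera calls.

## Working session

There is one attempt and no reset: what is moved stays moved. The work goes in short steps, Python scripts to look and compute and a tool call to move; the robot and the scene stay as the last step left them, time stands still between calls to the robot, and variables do not carry over. Pictures are saved under pics/ and viewed, at most 10 in all, crops included, and the job is handed in when it is done.

Besides the shell and the picture viewer there is one more tool, called after "Call:" as a command line: name --argument value ..., lists and objects as JSON in quotes. arm_command: Moves the arm, as the interface text tells. Its arguments: {"type":"object","properties":{"series":{"type":"string"},"squeeze":{"type":"number"}},"required":["series"]}

```bash
mkdir -p pics; ls; python3 - <<'E'
from cell import telemetry, cams, env
import cv2
o=telemetry.get_obs()
print(o)
for n in("side","top"):
    c=cams.calibration(n);print(n,c)
    cv2.imwrite(f"pics/{n}0.png",cams.read_camera(n))
E
```

```text
pics
{'time_s': 0.0, 'qpos': array([-67.71823434,  18.4399373 ,  -4.01491584,  83.17430268,
         1.29558204,  78.54210782,  -3.25996279]), 'joint_velocities': array([-0.08793216, -0.03197704, -0.06079167,  0.04679042, -0.09825936,
       -0.02011952, -0.03495271]), 'effort': array([ 1.96997112e-04, -4.91288352e+01, -4.03869404e-01, -3.12519729e+01,
       -6.39267638e-02,  4.39667038e-02,  1.72308191e-04]), 'tool_pos': array([0.23780346, 0.60433778, 0.22145675]), 'tool_rot': array([-1.79888927e+02,  6.55856489e-03,  1.58527546e+02]), 'force': array([ 0.11572202,  0.55594771, -1.07491897]), 'wrist_torque': array([-0.11242018,  0.002616  , -0.00317543]), 'grasp_force': 0.0, 'grip_width': 0.08701819668995711}
side {'K': array([[436.64758406,   0.        , 319.23468361],
       [  0.        , 436.64758406, 195.39191146],
       [  0.        ,   0.        ,   1.        ]]), 'dist': array([0.00339186, 0.        , 0.        , 0.        , 0.        ]), 'origin': array([0.30142121, 1.07293593, 0.69058282]), 'rotation': array([-118.50763906,    1.50800401, -167.51581149])}
top {'K': array([[514.61835792,   0.        , 313.94612158],
       [  0.        , 514.61835792, 201.82334016],
       [  0.        ,   0.        ,   1.        ]]), 'dist': array([-0.06196585,  0.        ,  0.        ,  0.        ,  0.        ]), 'origin': array([0.42702902, 0.05315109, 1.51434786]), 'rotation': array([-174.96805782,   -0.33783279,  -89.91202718])}
```

View pics/side0.png

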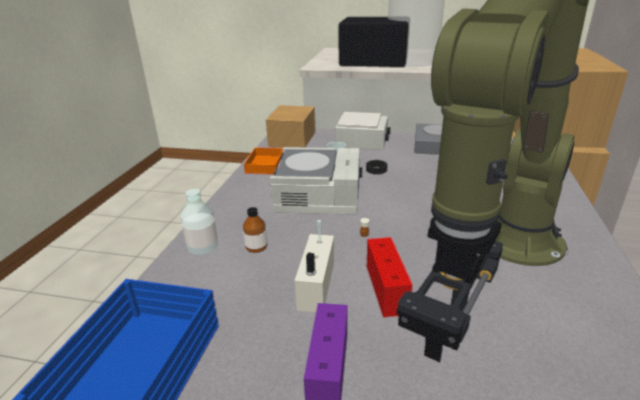

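View pics/top0.png

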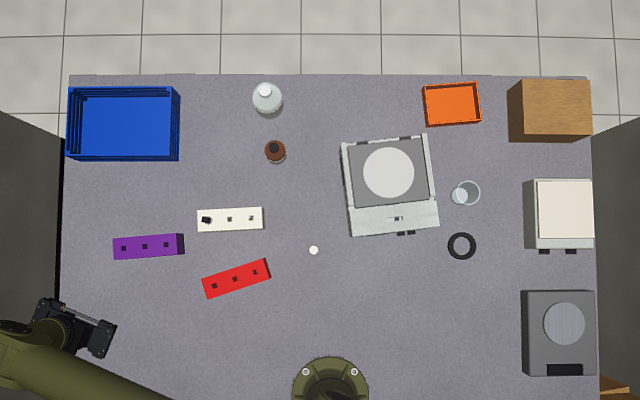

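The side view shows the white stand at about (315,270) with the key (black handle at 311,262) and the stirrer (319,232). The centrifuge is at about (315,180). In the top view the key is at (207,220), the empty well at (229,219), the stirrer at (251,218) and the slot near (397,218). Next I'll take enlarged crops.

```bash
cat > h.py <<'E'
from cell import telemetry, cams, env
import cv2, numpy as np
from scipy.spatial.transform import Rotation as R
def cal(n):
    c=cams.calibration(n); return c["K"],np.array(c["dist"]),np.array(c["origin"]),R.from_euler('xyz',c["rotation"],degrees=True).as_matrix()
def ray(n,uv):
    K,d,o,M=cal(n); p=cv2.undistortPoints(np.array([[uv]],float),K,d)[0,0]
    v=M@np.array([p[0],p[1],1]); return o,v/np.linalg.norm(v)
def onz(n,uv,z):
    o,v=ray(n,uv); return o+v*(z-o[2])/v[2]
def tri(a,b):
    (o1,v1),(o2,v2)=ray("top",a),ray("side",b)
    A=np.stack([v1,-v2],1); t=np.linalg.lstsq(A,o2-o1,rcond=None)[0]
    p,q=o1+t[0]*v1,o2+t[1]*v2; return (p+q)/2,np.linalg.norm(p-q)
def proj(n,X):
    K,d,o,M=cal(n); return cv2.projectPoints(np.array([X],float),cv2.Rodrigues(M.T)[0],-M.T@o,K,d)[0][0,0]
E
python3 - <<'E'
from h import *
t=cv2.imread("pics/top0.png");s=cv2.imread("pics/side0.png")
a=cv2.resize(t[195:245,190:270],None,fx=5,fy=5,interpolation=cv2.INTER_CUBIC)
b=cv2.resize(t[190:240,345:445],None,fx=4,fy=4,interpolation=cv2.INTER_CUBIC)
c=cv2.resize(s[210:310,280:350],None,fx=3,fy=3,interpolation=cv2.INTER_CUBIC)
d=cv2.resize(s[140:215,265:365],None,fx=4,fy=4,interpolation=cv2.INTER_CUBIC)
I=np.zeros((600,800,3),np.uint8)
for im,x,y in((a,0,0),(b,400,0),(c,0,255),(d,400,255)): I[y:y+im.shape[0],x:x+im.shape[1]]=im[:600-y,:800-x]
cv2.imwrite("pics/crop.png",I)
E
```

```text
(no output)
```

View pics/crop.png

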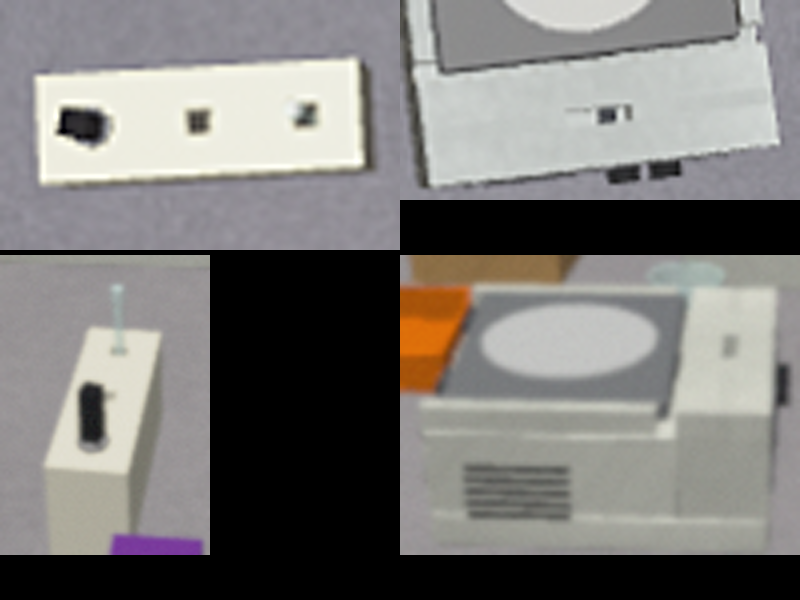

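The crop shows the stand's top, with the key handle at upper left, the middle well at crop (199,121) and the stirrer at (305,114). The slot spans crop x 567 to 632 at y≈112. Next I'll turn these into positions and check them against the known sizes.

```bash
python3 - <<'E'
from h import *
f=lambda c,x0,y0,cx,cy,k:((c[0]-cx+.5)/k-.5+x0,(c[1]-cy+.5)/k-.5+y0)
A=lambda *c:f(c,190,195,0,0,5);B=lambda *c:f(c,345,190,400,0,4)
S=lambda *c:f(c,280,210,0,255,3);D=lambda *c:f(c,265,140,400,255,4)
P=lambda n,uv,z:np.round(onz(n,uv,z),4)
t=cv2.imread("pics/top0.png")
m=(cv2.inRange(t,(150,180,180),(255,255,255)));m[:200]=0;m[240:]=0;m[:,:192]=0;m[:,268:]=0
r=cv2.minAreaRect(max(cv2.findContours(m,0,2)[0],key=cv2.contourArea));print("stand rect",r,P("top",r[0],.085))
c=[P("top",q,.085) for q in cv2.boxPoints(r)];print([np.linalg.norm(c[i]-c[i-1]).round(4) for i in range(4)],[np.degrees(np.arctan2(*(c[i]-c[i-1])[1::-1])).round(1) for i in range(4)])
print("stand corners",[P("top",A(*q),.085) for q in((35,75),(360,60),(365,168),(40,185))])
print("mid well",P("top",A(199,121),.085),"stir well",P("top",A(305,114),.085))
print("side: stand corners",[P("side",S(*q),.085) for q in((45,467),(128,474),(90,328),(161,333))])
print("side flange",P("side",S(92,446),.0875), "side handle top",P("side",S(91,385),.135),"stir",P("side",S(118,351),.085))
print("handle top from top",P("top",A(70,122),.135), tri(A(70,122),S(91,387)))
print("slot ends",P("top",B(567,112),.12),P("top",B(633,112),.12))
print("slot side",P("side",D(731,346),.12), tri(B(600,112),D(731,346)))
print("deck corners",[P("top",B(*q),.12) for q in((428,187),(780,145))], [P("side",D(*q),.12) for q in((772,414),(776,291))])
print("lidfront",[P("top",B(*q),.12) for q in((443,71),(738,37))])
E
```

```text
stand rect ((229.15541076660156, 218.68243408203125), (21.96734619140625, 64.90351867675781), 86.87786865234375) [0.5053 0.2808 0.085 ]
[np.float64(0.0614), np.float64(0.1813), np.float64(0.0612), np.float64(0.1806)] [np.float64(4.3), np.float64(-86.7), np.float64(-176.3), np.float64(93.3)]
stand corners [array([0.5304, 0.3723, 0.085 ]), array([0.5392, 0.1907, 0.085 ]), array([0.4791, 0.1874, 0.085 ]), array([0.4691, 0.3682, 0.085 ])]
mid well [0.505  0.2801 0.085 ] stir well [0.509  0.2211 0.085 ]
side: stand corners [array([0.5276, 0.369 , 0.085 ]), array([0.4676, 0.3655, 0.085 ]), array([0.538 , 0.1891, 0.085 ]), array([0.4783, 0.1859, 0.085 ])]
side flange [0.4992 0.3428 0.0875] side handle top [0.5004 0.3334 0.135 ] stir [0.5077 0.2177 0.085 ]
handle top from top [0.5015 0.3417 0.135 ] (array([0.49999942, 0.34063193, 0.13858093]), np.float64(0.002761517241112009))
slot ends [ 0.5071 -0.1518  0.12  ] [ 0.5072 -0.1969  0.12  ]
slot side [ 0.5026 -0.179   0.12  ] (array([ 0.50447882, -0.1743844 ,  0.12200271]), np.float64(0.005115770399666757))
deck corners [array([ 0.4561, -0.057 ,  0.12  ]), array([ 0.4848, -0.2972,  0.12  ])] [array([ 0.4537, -0.0646,  0.12  ]), array([ 0.4832, -0.2968,  0.12  ])]
lidfront [array([ 0.5349, -0.0676,  0.12  ]), array([ 0.5586, -0.2697,  0.12  ])]
```

Sizes check out: the stand measures 181 × 61 mm, and the key sits where its well should be. Estimates are stand (0.5045, 0.280) at yaw 3.3°, key (0.5005, 0.340), and slot (0.5045, -0.1745) at yaw 6.8°. I'll turn the tool and move above the key.

Call:
arm_command --series "0 0 0 0.114 0;0 0 0 0.114 0;0 0 0 0.114 0;0 0 0 0.114 0;0 0 0 0.114 0;0 0 0 0.114 0;0 0 0 0.114 0;0 0 0 0.114 0;0 0 0 0.114 0;0 0 0 0.114 0;-28 24.7 0 0 0;-28 24.7 0 0 0;-28 24.7 0 0 0;-28 24.7 0 0 0;-28 24.7 0 0 0;-28 24.7 0 0 0;-28 24.7 0 0 0;-28 24.7 0 0 0;-28 24.7 0 0 0;-28 24.7 0 0 0" --squeeze 30

```text
time_s: 1.77
tool_pos: [0.501, 0.3375, 0.2222]
tool_rot: [-180.0, 0.0, 93.2]
force: [0.6, 0.3, -0.1]
grip_width: 0.0872
grasp_force: 0.0
```

Call:
arm_command --series "0 0 0 0 0;0 0 0 0 0;0 0 0 0 0"

```text
time_s: 2.02
tool_pos: [0.4996, 0.3396, 0.2221]
tool_rot: [-179.9, -0.0, 93.2]
force: [-0.2, 0.3, -0.2]
grip_width: 0.0869
grasp_force: 0.0
```

```bash
python3 - <<'E'
from h import *
for n in("side","top"): cv2.imwrite(f"pics/{n}1.png",cams.read_camera(n))
o=telemetry.get_obs();print(o["tool_pos"],o["tool_rot"],o["force"],o["time_s"])
s=cv2.imread("pics/side1.png");t=cv2.imread("pics/top1.png")
I=np.zeros((600,800,3),np.uint8)
a=cv2.resize(s[170:320,250:385],None,fx=4,fy=4,interpolation=cv2.INTER_CUBIC);I[:,:540]=a
b=cv2.resize(t[160:260,160:290],None,fx=2,fy=2);I[:200,540:]=b
cv2.imwrite("pics/c1.png",I)
E
```

```text
[0.49884305 0.34084587 0.2222219 ] [-1.79942940e+02 -2.65407720e-02  9.33765906e+01] [-0.16221884  0.66033343 -0.4575199 ] 2.1167
```

View pics/c1.png

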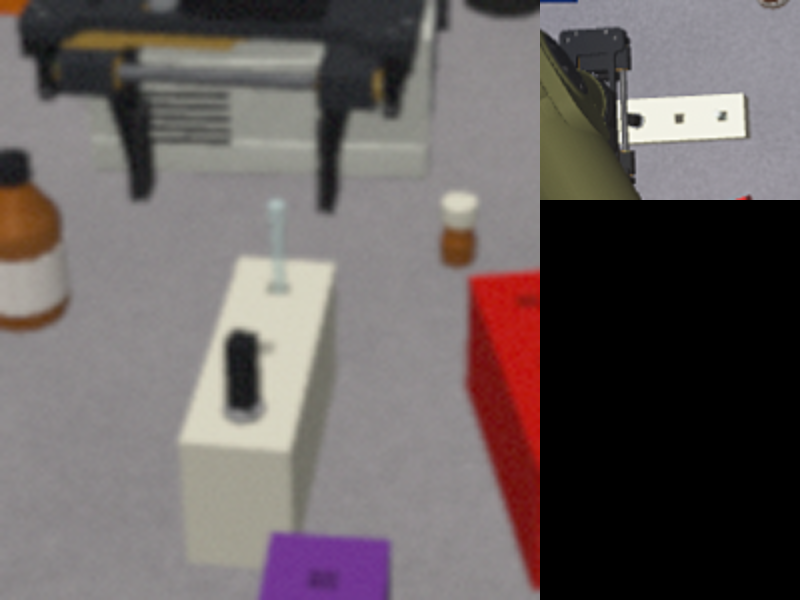

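The fingers are centred over the handle: tips at crop (140,195) and (328,205), handle at x≈243. Descend and grip.

Call:
arm_command --series "0 0 20 0 0;0 0 20 0 0;0 0 20 0 0;0 0 20 0 0;0 0 20 0 0;0 0 16 0 0;0 0 10 0 0;0 0 0 0 0;0 0 0 0 0"

```text
time_s: 2.87
tool_pos: [0.4996, 0.34, 0.0966]
tool_rot: [-180.0, 0.0, 93.3]
force: [0.1, 0.4, 0.7]
grip_width: 0.0872
grasp_force: 0.0
```

Call:
arm_command --series "0 0 0 0 255;0 0 0 0 255;0 0 0 0 255;0 0 0 0 255;0 0 0 0 255;0 0 0 0 255;0 0 0 0 255;0 0 0 0 255;0 0 0 0 255;0 0 0 0 255" --squeeze 30

```text
time_s: 3.7
tool_pos: [0.5003, 0.3392, 0.0965]
tool_rot: [180.0, -0.0, 93.2]
force: [0.1, -0.7, -0.3]
grip_width: 0.0283
grasp_force: 0.0
```

Call:
arm_command --series "0 0 0 0 255;0 0 0 0 255;0 0 0 0 255;0 0 0 0 255;0 0 0 0 255;0 0 0 0 255;0 0 0 0 255;0 0 0 0 255"

```text
time_s: 4.37
tool_pos: [0.5003, 0.3392, 0.0966]
tool_rot: [180.0, -0.0, 93.2]
force: [-0.3, -0.1, -0.2]
grip_width: 0.0174
grasp_force: 30.0
```

Call:
arm_command --series "0 0 -4 0 255;0 0 -8 0 255;0 0 -16 0 255;0 0 -22 0 255;0 0 -24 0 255;0 0 -24 0 255;0 0 -24 0 255;0 0 -24 0 255;0 0 -20 0 255;0 0 -4 0 255;0 0 0 0 255;0 0 0 0 255"

```text
time_s: 5.37
tool_pos: [0.5, 0.3389, 0.2659]
tool_rot: [-180.0, 0.0, 93.2]
force: [-0.6, 0.9, -2.3]
grip_width: 0.0172
grasp_force: 30.0
```

```bash
python3 - <<'E'
from h import *
for n in("side","top"): cv2.imwrite(f"pics/{n}2.png",cams.read_camera(n))
P=np.array([telemetry.get_obs()["tool_pos"]])
o=telemetry.get_obs();print(o["tool_pos"],o["tool_rot"],o["force"],o["grip_width"])
p=o["tool_pos"];print(proj("side",p),proj("side",p-[0,0,.0865]),proj("top",p-[0,0,.0865]))
s=cv2.imread("pics/side2.png");u,v=map(int,proj("side",p-[0,0,.04]))
cv2.imwrite("pics/c2.png",cv2.resize(s[v-75:v+75,u-60:u+60],None,fx=4,fy=4,interpolation=cv2.INTER_CUBIC));print(u-60,v-75)
E
```

```text
[0.49950885 0.33864578 0.26476009] [-1.79864948e+02  9.81009019e-02  9.32087074e+01] [-0.35906942  0.62237635 -0.98699789] 0.017238048447786824
[307.47980416 201.53420105] [309.10043017 237.61830154] [201.30022575 218.87949429]
248 143
```

View pics/c2.png

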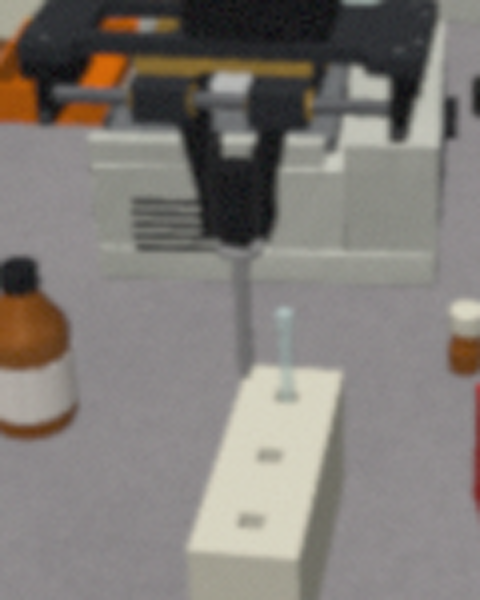

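The key hangs upright with its tip at crop (246,376), within 1 px of the predicted position. Move it over the slot.

Call:
arm_command --series "-15 -0.7 0 0 255;-28 -1.3 0 0 255;-29 -1.4 0 0 255;-29 -1.4 0 0 255;-29 -1.4 0 0 255;-29 -1.4 0 0 255;-29 -1.4 0 0 255;-29 -1.4 0 0 255;-29 -1.4 0 0 255;-29 -1.4 0 0 255;-29 -1.4 0 0 255;-29 -1.4 0 0 255;-29 -1.4 0 0 255;-29 -1.4 0 0 255;-29 -1.4 0 0 255;-29 -1.4 0 0 255;-29 -1.3 0 0 255;-28 -1.3 0 0 255;-21 -1 0 0 255;-15 -0.7 0 -0.063 255"

```text
time_s: 7.13
tool_pos: [0.5026, -0.2072, 0.2657]
tool_rot: [-179.9, 0.0, 96.6]
force: [0.2, -0.0, -0.6]
grip_width: 0.017
grasp_force: 30.0
```

Call:
arm_command --series "0 0 15 0 255;0 0 15 0 255;0 0 10 0 255;0 0 5 0 255;0 0 0 0 255;0 0 0 0 255;0 0 0 0 255"

```text
time_s: 7.72
tool_pos: [0.5051, -0.2035, 0.2222]
tool_rot: [179.9, 0.0, 96.8]
force: [-0.0, 0.1, 0.3]
grip_width: 0.0172
grasp_force: 30.0
```

```bash
python3 - <<'E'
from h import *
for n in("side","top"): cv2.imwrite(f"pics/{n}3.png",cams.read_camera(n))
o=telemetry.get_obs();print(o["tool_pos"],o["tool_rot"],o["force"],o["grip_width"],o["time_s"])
p=o["tool_pos"];print(proj("side",p-[0,0,.0865]),proj("top",p-[0,0,.0865]))
s=cv2.imread("pics/side3.png");t=cv2.imread("pics/top3.png")
I=np.zeros((600,800,3),np.uint8)
I[:,:500]=cv2.resize(s[100:200,305:388],(500,600),interpolation=cv2.INTER_CUBIC)
I[:240,500:]=cv2.resize(t[170:250,345:445],(300,240),interpolation=cv2.INTER_CUBIC)
cv2.imwrite("pics/c3.png",I)
E
```

```text
[ 0.50523358 -0.20350502  0.22235975] [1.79920268e+02 1.85147661e-02 9.68403633e+01] [-0.1368964   0.38903123 -0.20384709] 0.01724468908215388 7.8167
[347.82575491 154.67342502] [406.37697518 218.00479406]
```

View pics/c3.png

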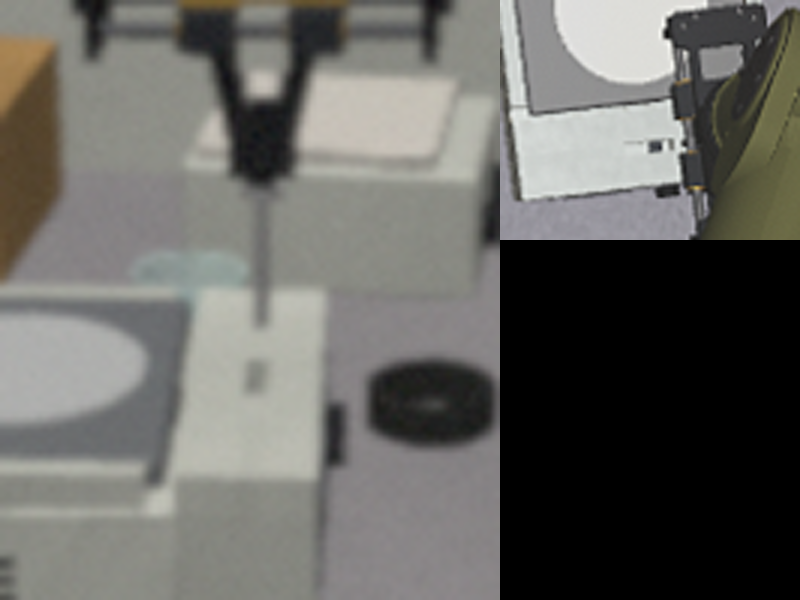

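The tip is at crop (262,327), about 0.7 px from the prediction. The slot is at crop (257,377). I overshot by about 29 mm in y. I'll get sub-pixel columns and work out the relative offset.

```bash
cat > m.py <<'E'
from h import *
def cen(im,u0,u1,v0,v1,red):
    g=im[v0:v1,u0:u1].astype(float).mean(2); w=np.clip(np.median(g)-8-g,0,None)
    U,V=np.meshgrid(np.arange(u0,u1),np.arange(v0,v1)); return (U*w).sum()/w.sum(),(V*w).sum()/w.sum()
E
python3 - <<'E'
from m import *
s=cv2.imread("pics/side3.png");t=cv2.imread("pics/top0.png")
print(s[150:170,340:357].mean(2).round().astype(int))
sl=cen(s,341,355,159,168,0);print("slot",sl,onz("side",sl,.12))
tip=np.array([.5052,-.2035,.1359])
for v in(150,151,152,153):
    r=s[v,340:357].mean(1);w=np.clip(np.median(r)-8-r,0,None);print(v,(np.arange(340,357)*w).sum()/w.sum())
print(proj("side",tip+[0,0,.008]),proj("side",tip))
print(t[212:224,385:410].mean(2).round().astype(int))
E
```

```text
[[186 186 186 187 187 183 170 140 119 142 174 185 187 186 188 186 186]
 [186 185 186 182 184 182 169 139 122 143 173 184 188 186 186 184 186]
 [184 183 183 182 183 180 166 139 120 145 172 183 183 184 183 183 183]
 [184 183 183 182 181 179 168 142 127 146 172 182 182 181 180 181 181]
 [181 180 179 179 179 180 171 153 147 161 175 180 181 181 179 181 180]
 [179 180 179 179 181 180 176 171 170 174 180 180 180 179 179 178 179]
 [179 179 179 180 179 178 179 177 178 177 177 179 180 178 179 179 180]
 [178 179 178 179 179 177 177 176 178 178 178 179 178 179 179 179 179]
 [178 178 176 177 178 177 177 177 177 178 177 177 178 177 176 176 179]
 [176 178 175 176 175 175 170 167 169 171 175 176 176 177 178 177 175]
 [175 176 179 176 174 167 149 143 149 160 170 177 175 175 175 173 174]
 [175 174 176 176 174 162 141 135 138 155 171 175 175 175 176 174 174]
 [177 175 174 178 174 162 139 132 138 156 169 175 175 176 176 176 177]
 [177 178 177 176 175 159 133 130 142 160 172 178 176 178 177 176 174]
 [175 178 178 177 174 156 134 135 146 163 173 175 177 180 177 177 175]
 [178 177 178 177 175 161 152 153 1
[... 1134 characters left out ...]
96 147  97  92  90 100 177 206 127 114
  191 203 200 199 198 198 199]
 [201 196 194 196 196 199 192 196 211 138  69  71  71  64 191 220 137 118
  193 203 200 199 197 198 199]
 [198 203 206 206 207 208 208 209 216 155  83  70  68  53 187 218 152 121
  187 202 199 198 196 197 198]
 [198 202 207 207 206 207 207 209 214 149  89 108 116 136 195 205 187 180
  193 196 196 197 196 195 196]
 [200 200 204 204 203 201 201 200 202 187 180 188 187 191 197 197 195 194
  194 194 198 198 198 197 197]
 [196 198 199 199 196 195 195 196 196 197 197 198 198 197 195 193 193 194
  194 195 197 199 200 198 197]
 [196 197 199 198 196 195 195 197 195 194 192 194 194 194 194 194 193 194
  195 195 196 197 199 199 197]]
```

The tip projects within 0.1 px of prediction, so the side view is trustworthy in x. The slot estimate from the side view, deck edge and top view together is (0.503, -0.1767). The dark patch in the top view suggests the tab lies towards the slot's −y side. I'll move to 8 mm on the −y side of the slot's middle and go down to just inside the mouth.

Call:
arm_command --series "6 0.3 0 0 255;7 0.3 0 0 255;5.9 0.3 0 0 255;0 0 5 0 255;0 0 5 0 255;0 0 2 0 255;0 0 1 0 255;0 0 0 0 255;0 0 0 0 255"

```text
time_s: 8.57
tool_pos: [0.5034, -0.1849, 0.2085]
tool_rot: [-180.0, 0.0, 96.8]
force: [-0.2, 0.3, -0.2]
grip_width: 0.0174
grasp_force: 30.0
```

Call:
arm_command --series "0 0 1 0 255;0 0 1 0 255;0 0 1 0 255;0 0 1 0 255;0 0 0 0 255;0 0 0 0 255"

```text
time_s: 9.07
tool_pos: [0.5034, -0.1846, 0.2045]
tool_rot: [-180.0, -0.0, 96.8]
force: [0.4, 0.5, -0.1]
grip_width: 0.0172
grasp_force: 30.0
```

Call:
arm_command --series "0 0 1 0 255;0 0 1 0 255;0 0 1 0 255;0 0 0 0 255"

```text
time_s: 9.4
tool_pos: [0.5033, -0.1845, 0.2013]
tool_rot: [-180.0, -0.0, 96.8]
force: [-0.4, -0.1, -0.4]
grip_width: 0.0173
grasp_force: 30.0
```

Call:
arm_command --series "0 0 1 0 255;0 0 1 0 255;0 0 1 0 255;0 0 1 0 255;0 0 0 0 255"

```text
time_s: 9.82
tool_pos: [0.5033, -0.1845, 0.1973]
tool_rot: [-180.0, -0.0, 96.8]
force: [0.7, 0.0, -1.1]
grip_width: 0.0172
grasp_force: 30.0
```

The rod is in the slot with no side force. Continue down to about 22 mm deep.

Call:
arm_command --series "0 0 2 0 255;0 0 2 0 255;0 0 2 0 255;0 0 2 0 255;0 0 2 0 255;0 0 2 0 255;0 0 1 0 255;0 0 0 0 255;0 0 0 0 255"

```text
time_s: 10.57
tool_pos: [0.5034, -0.1846, 0.1845]
tool_rot: [180.0, -0.0, 96.8]
force: [0.6, 0.5, -0.3]
grip_width: 0.0174
grasp_force: 30.0
```

Call:
arm_command --series "0 0 1 0 255;0 0 1 0 255;0 0 1 0 255;0 0 0 0 255"

```text
time_s: 10.9
tool_pos: [0.5033, -0.1845, 0.1813]
tool_rot: [-180.0, -0.0, 96.8]
force: [-0.6, 0.4, -0.7]
grip_width: 0.017
grasp_force: 30.0
```

Call:
arm_command --series "0 0 1 0 255;0 0 1 0 255;0 0 1 0 255;0 0 0 0 255"

```text
time_s: 11.23
tool_pos: [0.5033, -0.1845, 0.1783]
tool_rot: [-180.0, -0.0, 96.8]
force: [-0.5, -0.2, -0.8]
grip_width: 0.017
grasp_force: 30.0
```

Call:
arm_command --series "0 0 1 0 255;0 0 1 0 255;0 0 1 0 255;0 0 0 0 255"

```text
time_s: 11.57
tool_pos: [0.5033, -0.1845, 0.1753]
tool_rot: [-180.0, -0.0, 96.8]
force: [-0.6, -0.3, -0.1]
grip_width: 0.0174
grasp_force: 30.0
```

Call:
arm_command --series "0 0 1 0 255;0 0 1 0 255;0 0 1 0 255;0 0 0 0 255"

```text
time_s: 11.9
tool_pos: [0.5033, -0.1845, 0.1723]
tool_rot: [-180.0, -0.0, 96.8]
force: [0.2, -0.1, -0.6]
grip_width: 0.0169
grasp_force: 30.0
```

Call:
arm_command --series "0 0 1 0 255;0 0 1 0 255;0 0 1 0 255;0 0 0 0 255"

```text
time_s: 12.23
tool_pos: [0.5033, -0.1845, 0.1693]
tool_rot: [-180.0, -0.0, 96.8]
force: [0.8, -0.1, -0.7]
grip_width: 0.0173
grasp_force: 30.0
```

Call:
arm_command --series "0 0 1 0 255;0 0 1 0 255;0 0 1 0 255;0 0 0 0 255"

```text
time_s: 12.57
tool_pos: [0.5033, -0.1845, 0.1664]
tool_rot: [-180.0, -0.0, 96.8]
force: [-0.0, 0.6, -1.1]
grip_width: 0.0174
grasp_force: 30.0
```

Call:
arm_command --series "0 0 1 0 255;0 0 1 0 255;0 0 1 0 255;0 0 0 0 255"

```text
time_s: 12.9
tool_pos: [0.5037, -0.1847, 0.1639]
tool_rot: [180.0, 0.0, 96.8]
force: [0.1, -0.3, 4.4]
grip_width: 0.0173
grasp_force: 30.0
```

Call:
arm_command --series "0 0 1 0 255;0 0 1 0 255;0 0 1 0 255;0 0 0 0 255"

```text
time_s: 13.23
tool_pos: [0.5037, -0.1847, 0.1609]
tool_rot: [180.0, 0.0, 96.8]
force: [-1.5, 0.3, 4.9]
grip_width: 0.0173
grasp_force: 30.0
```

Contact at about 41 mm depth, with springy force. Keep pressing in small steps.

Call:
arm_command --series "0 0 1 0 255;0 0 1 0 255;0 0 0 0 255;0 0 0 0 255"

```text
time_s: 13.57
tool_pos: [0.5037, -0.1847, 0.1589]
tool_rot: [180.0, 0.0, 96.8]
force: [-0.5, 0.1, 4.6]
grip_width: 0.017
grasp_force: 30.0
```

```bash
python3 - <<'E'
from h import *
a=cams.read_camera("side");b=cv2.imread("pics/side3.png")
r=np.s_[140:185,268:335];print(np.abs(a[r].astype(int)-b[r]).mean())
print(telemetry.get_obs()["force"],telemetry.get_obs()["tool_pos"])
E
```

```text
2.778993919292427
[-0.40451991  0.04678122  4.56549111] [ 0.50370364 -0.18471876  0.15895671]
```

Call:
arm_command --series "0 0 1 0 255;0 0 0 0 255;0 0 0 0 255"

```text
time_s: 13.87
tool_pos: [0.5039, -0.1849, 0.1585]
tool_rot: [179.9, 0.0, 96.8]
force: [-1.8, 0.5, 8.1]
grip_width: 0.017
grasp_force: 30.0
```

```bash
python3 - <<'E'
from h import *
a=cams.read_camera("side");cv2.imwrite("pics/side4.png",a);b=cv2.imread("pics/side3.png")
r=np.s_[140:185,268:335];print(np.abs(a[r].astype(int)-b[r]).mean())
print(telemetry.get_obs()["force"],telemetry.get_obs()["tool_pos"])
cv2.imwrite("pics/c4.png",cv2.resize(a[90:220,255:385],(600,600),interpolation=cv2.INTER_CUBIC))
E
```

```text
14.351686014372582
[-1.78907857  0.21708769  6.81278565] [ 0.50391588 -0.18493939  0.15844814]
```

View pics/c4.png

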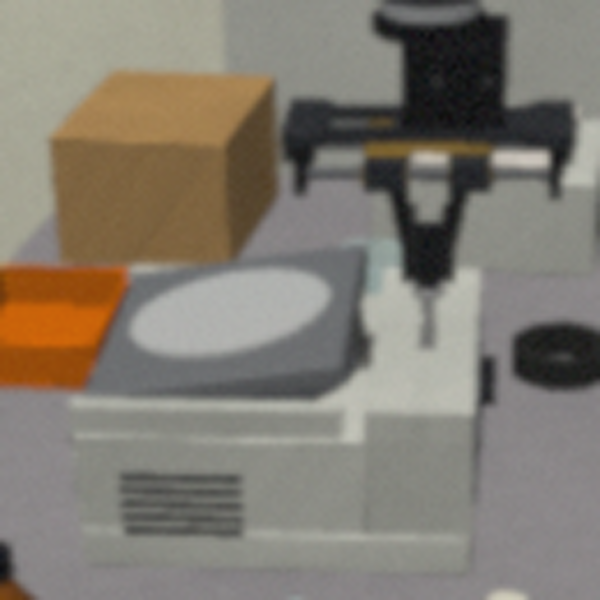

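The lid has popped up: it is tilted, with its front edge raised at crop (365,250) to (365,360). Withdraw the key straight up.

Call:
arm_command --series "0 0 -2 0 255;0 0 -4 0 255;0 0 -6 0 255;0 0 -8 0 255;0 0 -10 0 255;0 0 -12 0 255;0 0 -14 0 255;0 0 -15 0 255;0 0 -15 0 255;0 0 -14 0 255;0 0 -8 0 255;0 0 0 0 255;0 0 0 0 255"

```text
time_s: 15.0
tool_pos: [0.5035, -0.1846, 0.2658]
tool_rot: [180.0, -0.0, 96.8]
force: [0.5, 0.3, -1.6]
grip_width: 0.0172
grasp_force: 30.0
```

```bash
python3 - <<'E'
from h import *
a=cams.read_camera("side");cv2.imwrite("pics/side5.png",a)
o=telemetry.get_obs();p=o["tool_pos"];print(p,o["tool_rot"],o["force"],o["grip_width"])
print(proj("side",p-[0,0,.0865]),proj("side",p-[0,0,.0765]))
cv2.imwrite("pics/c5.png",cv2.resize(a[90:190,270:390],(720,600),interpolation=cv2.INTER_CUBIC))
E
```

```text
[ 0.50313555 -0.18442438  0.26512262] [-1.79970819e+02 -2.16378027e-02  9.68208590e+01] [-0.50302236 -0.1381779  -1.05915014] 0.017254005714822707
[347.57947078 144.44207184] [347.59461824 141.43285197]
```

View pics/c5.png

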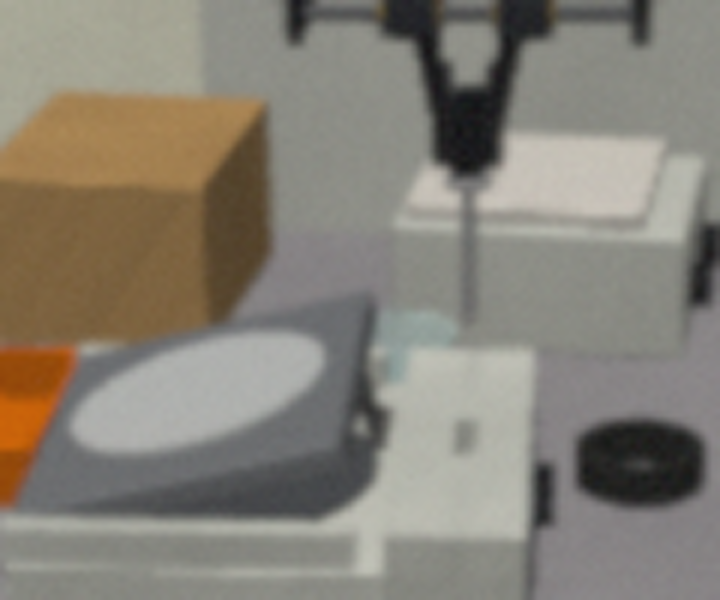

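The lid is fully up. The key is upright in the grip and hasn't slipped: tip at crop (469,325), as predicted. Return to the original well.

Call:
arm_command --series "0 0 0 0.063 255;14 0.7 0 0 255;28 1.4 0 0 255;28 1.4 0 0 255;28 1.4 0 0 255;28 1.4 0 0 255;28 1.4 0 0 255;28 1.4 0 0 255;28 1.4 0 0 255;28 1.4 0 0 255;28 1.4 0 0 255;28 1.4 0 0 255;28 1.4 0 0 255;28 1.4 0 0 255;28 1.4 0 0 255;28 1.4 0 0 255;28 1.4 0 0 255;28 1.4 0 0 255;28 1.4 0 0 255;20 1 0 0 255"

```text
time_s: 16.72
tool_pos: [0.4989, 0.3288, 0.2638]
tool_rot: [-179.9, 0.0, 93.4]
force: [0.3, 0.5, -0.8]
grip_width: 0.0173
grasp_force: 30.0
```

Call:
arm_command --series "13.1 0.5 0 0 255;0 0 15 0 255;0 0 20 0 255;0 0 20 0 255;0 0 15 0 255;0 0 10 0 255;0 0 0 0 255;0 0 0 0 255;0 0 0 0 255"

```text
time_s: 17.47
tool_pos: [0.5007, 0.3393, 0.1866]
tool_rot: [179.9, -0.0, 93.2]
force: [-0.3, 0.2, -0.3]
grip_width: 0.0171
grasp_force: 30.0
```

```bash
python3 - <<'E'
from h import *
P=[]
for i in range(4):
    a=cams.read_camera("side");o=telemetry.get_obs();P.append(o["tool_pos"])
p=np.mean(P,0);print(p,o["tool_rot"],o["force"],o["time_s"])
u,v=proj("side",p-[0,0,.0865]);print(u,v);cv2.imwrite("pics/side6.png",a)
u,v=int(u),int(v);cv2.imwrite("pics/c6.png",cv2.resize(a[v-50:v+50,u-50:u+50],(600,600),interpolation=cv2.INTER_CUBIC));print(u-50,v-50)
E
```

```text
[0.50072436 0.33947658 0.18683423] [ 1.79914639e+02 -6.81871329e-02  9.32078052e+01] [-0.58379966  0.28330761 -0.42420377] 17.6667
309.8068877038095 267.6147956446348
259 217
```

View pics/c6.png

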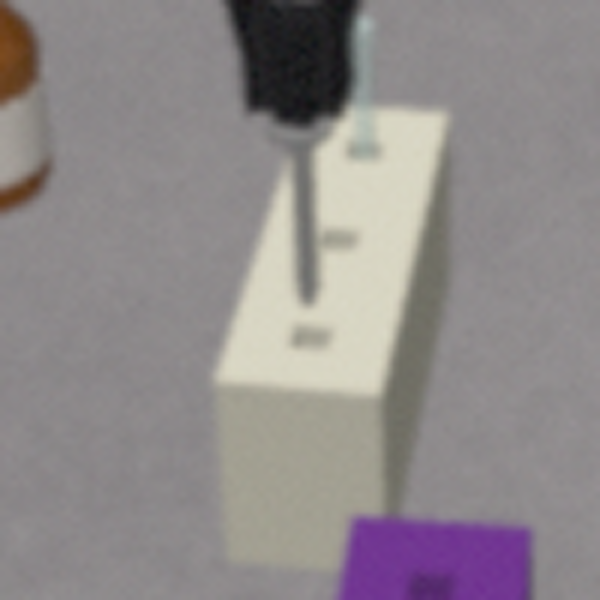

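The tip at crop (308,303) is right above the well at crop (310,338), within 1 mm of the pose at pickup. Lower it gently.

Call:
arm_command --series "0 0 5 0 255;0 0 5 0 255;0 0 4 0 255;0 0 3 0 255;0 0 3 0 255;0 0 0 0 255"

```text
time_s: 18.17
tool_pos: [0.4996, 0.3389, 0.1646]
tool_rot: [-179.9, 0.1, 93.2]
force: [-0.6, -0.6, -0.3]
grip_width: 0.017
grasp_force: 30.0
```

Call:
arm_command --series "0 0 3 0 255;0 0 3 0 255;0 0 3 0 255;0 0 0 0 255"

```text
time_s: 18.5
tool_pos: [0.4997, 0.3389, 0.1558]
tool_rot: [-180.0, 0.0, 93.2]
force: [-0.4, -0.7, -0.5]
grip_width: 0.0174
grasp_force: 30.0
```

Call:
arm_command --series "0 0 5 0 255;0 0 6 0 255;0 0 7 0 255;0 0 7 0 255;0 0 7 0 255;0 0 7 0 255;0 0 7 0 255;0 0 5 0 255;0 0 3 0 255;0 0 1 0 255;0 0 0 0 255;0 0 0 0 255"

```text
time_s: 19.5
tool_pos: [0.5003, 0.3393, 0.1019]
tool_rot: [180.0, -0.0, 93.2]
force: [0.5, -0.5, -0.7]
grip_width: 0.0173
grasp_force: 30.0
```

Call:
arm_command --series "0 0 1 0 255;0 0 1 0 255;0 0 0 0 255;0 0 0 0 255"

```text
time_s: 19.83
tool_pos: [0.5001, 0.3392, 0.0997]
tool_rot: [180.0, -0.0, 93.2]
force: [-0.7, 0.4, -0.9]
grip_width: 0.0172
grasp_force: 30.0
```

Call:
arm_command --series "0 0 1 0 255;0 0 1 0 255;0 0 0.7 0 255;0 0 0 0 255;0 0 0 0 255"

```text
time_s: 20.25
tool_pos: [0.5, 0.3391, 0.0968]
tool_rot: [-180.0, 0.0, 93.2]
force: [0.6, -0.2, 0.2]
grip_width: 0.0175
grasp_force: 30.0
```

Call:
arm_command --series "0 0 0.4 0 255;0 0 0 0 255;0 0 0 0 190;0 0 0 0 180;0 0 0 0 150;0 0 0 0 100;0 0 0 0 50;0 0 0 0 0;0 0 0 0 0;0 0 0 0 0;0 0 0 0 0;0 0 0 0 0;0 0 0 0 0;0 0 0 0 0;0 0 0 0 0;0 0 0 0 0;0 0 0 0 0;0 0 0 0 0"

```text
time_s: 21.75
tool_pos: [0.5001, 0.3392, 0.0965]
tool_rot: [180.0, -0.0, 93.2]
force: [-0.3, -0.0, 0.5]
grip_width: 0.0867
grasp_force: 0.0
```

Call:
arm_command --series "0 0 -6 0 0;0 0 -12 0 0;0 0 -20 0 0;0 0 -25 0 0;0 0 -25 0 0;0 0 -25 0 0;0 0 -12 0 0;0 0 0 0 0;0 0 0 0 0;0 0 0 0 0"

```text
time_s: 22.58
tool_pos: [0.4993, 0.3387, 0.22]
tool_rot: [-179.9, 0.1, 93.2]
force: [0.3, -0.3, 0.5]
grip_width: 0.087
grasp_force: 0.0
```

```bash
python3 - <<'E'
from h import *
a=cams.read_camera("side");o=telemetry.get_obs();print(o["tool_pos"],o["force"],o["grip_width"],o["time_s"])
cv2.imwrite("pics/c7.png",cv2.resize(a[120:320,230:400],(510,600),interpolation=cv2.INTER_CUBIC))
E
```

```text
[0.4991498  0.33861173 0.21955805] [ 0.17755373 -1.16312915 -0.18043158] 0.08692172061935256 22.6333
```

View pics/c7.png

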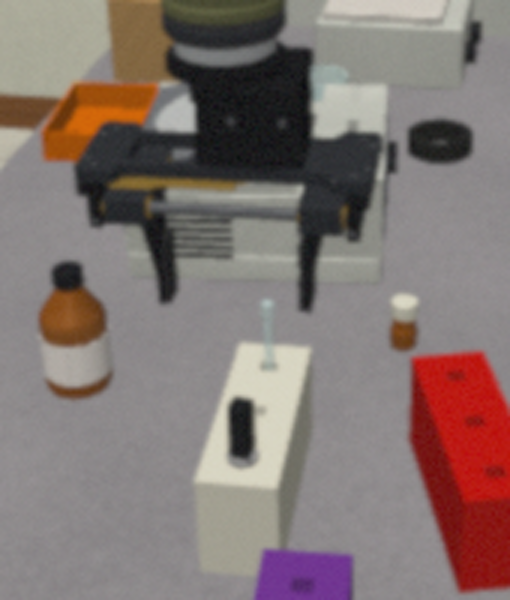

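The key stands upright in its well with the flange down (crop 243,455). The gripper is clear and the other things haven't moved.

```bash
python3 -c "
from cell import env;print(env.sign_off())"
```

```text
the job is handed in; nothing more can be done
None
```

The lid popped up, the key is back upright in its original well with its flange down, and the job was handed in at about 22.6 s of the 67 s; the sign-off gave no verdict.

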